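Roll the long lens tube up the gutter into the inspection cradle

ROBOT

A 6-joint arm with a two-finger parallel gripper is mounted at the origin on the work surface. World frame = base frame: x ahead of the robot, y to its left, z up, the work surface at z = 0. Lengths are in m, angles in degrees, forces in N, time in s.
With the tool pointing down it reaches from about 0.275 to 0.825 m from the base axis. Payload 5.2 kg.
Tool frame: the origin (TCP) lies between the finger pads; the fingertips stand 14 mm ahead of it and the grasp point (between the pads) lies 5 mm behind it; z points along the fingers, y is the line along which they close (so a half turn about z gives the same grasp; the last joint's range is limited). The gripper opens to 93 mm and grips with 3 to 60 N. Pads are 15 mm wide; open, the fingers measure 128 mm over their backs; the gripper's body (75 mm by 188 mm) begins 65 mm behind the grasp point.
Start: joints at [-83.64, 14.817, 87.949, -0, 77.235, -11.62], TCP at [0.17, -0.523, 0.233] pointing down, gripper open.
Joint ranges: [-179.93, 179.93], [-52.35, 119.4], [10.71, 147.94], [-69.91, 249.91], [12.55, 155.21], [-178.61, 178.61]. Speed limits (degrees/s): [147.25, 147.25, 180, 180, 180, 180].

INTERFACE

Orientations are given as a 3x3 rotation matrix whose columns are the frame's x, y, z axes.
In Python, from workcell import arm, snapshot, calibration, order gives the robot as it stands.
- The arm moves only by the tool carry_out, never from a script. Its argument "motion" is a list that holds one entry, the list of rows, each a list of 7 numbers: the shift along the tool's x, y, z in m, then the turn, a rotation vector about the tool's x, y, z in rad, then the finger opening in m, from 0 to 0.093. In form: [[[x, y, z, ax, ay, az, jaw], ...]]. A call has 1 to 12 rows; each row is the pose to reach, as a shift and turn from the pose commanded when the call began, along the tool's axes at that moment; what a row does not reach only later rows make up. A row lasts 1/10 s, in which the tool goes at most 50 mm and 8.59 degrees, less where a joint would pass 70% of its speed; a pose out of reach is approached as far as the arm can. A call with a gripper value outside its range is refused whole. The fingers move at their own pace and stop on an object; "grip_force" is the grip in N (left out, the last holds). Time passes only in rows, so rows that repeat a pose let the fingers close. It gives the time, the measured TCP pose, the force, the opening and the grip force at its end, in the units of the state.
- arm.sense(): the state, without advancing time (a new reading comes with each control period).
- snapshot(name): name is "scene" or "top" or "wrist"; returns (picture, depth): 420x560x3 uint8, red, green, blue; 420x560 float32, m along the optical axis (not along the pixel's ray), 0 where there is no reading.
- calibration(name): a dict with "fx", "fy", "cx", "cy" (pixels), "extrinsics" (4x4, takes a point from world to camera coordinates). Camera axes: x right, y down, z forward; pixel columns grow to the right and rows downward; lengths in m; the calibration is good to about 2 mm. A picture is of the moment at which its call begins: read the wrist's pose just before it. calibration takes no time and is no camera call; for the wrist camera it gives the pose at the moment of the call.
- order.hand_in(): hands the job in; it is judged then, once.
The state is a dict: "time_s": time; "q": joint angles; "qvel": joint speeds; "effort": joint torques, N m; "position": TCP position; "eef_rot": TCP orientation; "contact_force": force on the tool from outside, world axes, zero at the start; "ft_torque": the same for the moment, N m; "grip_width": opening from 0.0 (shut) to 1.0 (fully open); "grasp_force": force on a finger pad.
Only numpy, scipy, OpenCV 4.12 (cv2) and the standard library are available. Lean on these libraries where they do the work, as an engineer would, in place of code of your own. Each camera call takes 0.05 s, during which the arm holds its last target. There are 200 camera calls.

TASK

Two black lens tubes lie at the foot of a sloped two-lane gutter. With the fingertips, gently push the longer tube up its lane and over the edge at the top into the cradle against the end stop, square to the stop, where it stays for the inspection camera without rolling back. Do not pinch it or lift it off the gutter, and leave the shorter tube and the other loose things where they are.

Things in the scene. Friction and masses are not known exactly. Their poses are not given: they have to be found in the camera images.
- gutter: Aluminium gutter, two parallel lanes, fixed on a black stand, tilted 0.14 rad: x points uphill along the lanes, y across, z square to the sloped floor. Origin on the floor's surface midway between the lanes, 55 mm above the table. Lane centres y = +46 and -46 mm, each 84 mm wide between 8 mm thick walls 12 mm high. Floor from x = -150 to an edge at +90 mm; in all 192 mm wide.
- foot (a point): On the gutter's centre line, at floor level, at the uphill face of the foot lips (gutter x = -135 mm). In each lane a lip 8 mm high, 5 mm thick keeps the tube from rolling off.
- edge (a point): On the gutter's centre line at the top edge of the slope (gutter x = 90 mm). Short of it a tube rolls back to the foot; a tube whose axis is pushed past it drops into the cradle by itself. Beyond it the floor drops 5 mm into a cradle 35 mm long that leans down to an end stop 32 mm high, across both lanes.
- cradle (a point): On the gutter's centre line where the axis of a tube lies when it rests in the cradle against the end stop (gutter x = 109 mm, z = 11 mm); it cannot roll back from there by itself. A fixed camera on a post, 116 mm high, stands behind the stop, its lens some 75 mm beyond it.
- long_tube: The longer black lens tube, outer diameter 40 mm, 80 mm long, solid to the touch, about 0.16 kg. Origin at its centre, its own y axis along the tube; it starts lying across one of the two lanes, against the foot lip (centre at gutter x = -119 mm, z = 20 mm), 2 mm short of the walls at each end. Smooth: rolls freely, slips on fingertips.
- short_tube: The shorter black lens tube, outer diameter 40 mm, 50 mm long, lying across the other lane at the foot. Origin at its centre, y along the tube. To be left there.
- post: Loose bystander: bright steel post 12.6 mm in diameter, 50 mm tall, standing beside the gutter; origin under its foot.
- lens_mount: Loose bystander: small lens in a black mount, 55 mm tall, beside the gutter; origin under its foot.
- spare_ring: Loose bystander: dark steel ring 36 mm across, 10 mm high, beside the gutter; origin under its centre.
- post_holder: Loose bystander: black post holder 32 mm across, 45 mm tall, beside the gutter; origin under its foot.
- driver: Loose bystander: screwdriver 160 mm long lying on the table to the right of the gutter (seen from the robot); origin under it.
- glue: Loose bystander: amber bottle with white cap, 40 mm across, 90 mm tall, to the right of the gutter; origin under its foot.
- cube: Loose bystander: black 40 mm cube mount with a glass window, to the left of the gutter; origin under its centre.

How it is judged:
By the outcome, as a careful person would: the job done as asked, in the order asked, and still so for the second after the job is handed in, with the robot touching nothing.
It also fails if it takes over 43 s, if anything falls off the work surface, if the arm or the gripper's body presses on something with over 40 N, if the wrist force passes 120 N, or if a joint passes its speed limit or range.

## Working session

There is one attempt and no reset: what is moved stays moved. The work goes in short steps, Python scripts to look and compute and a tool call to move; the robot and the scene stay as the last step left them, time stands still between calls to the robot, and variables do not carry over. Pictures are saved under pics/ and viewed, at most 10 in all, crops included, and the job is handed in when it is done.

Besides the shell and the picture viewer there is one more tool, called after ">>>" as name([rows], argument=value, ...), one row to a line, values as JSON. carry_out: Moves the arm, as the interface text tells. Its arguments: {"type":"object","properties":{"motion":{"type":"array"},"grip_force":{"type":"number"}},"required":["motion"]}

```bash
mkdir -p pics; ls; python3 - <<'E'
from workcell import arm,snapshot,calibration
import cv2,numpy as np
for n in("scene","top"):
    p,d=snapshot(n); cv2.imwrite(f"pics/{n}0.png",p[:,:,::-1]); np.save(f"pics/{n}0.npy",d)
    c=calibration(n); print(n,c["fx"],c["cx"],c["cy"],np.round(c["extrinsics"],3).tolist())
s=arm.sense();print(s["time_s"],s["position"],np.round(s["eef_rot"],3).tolist(),s["contact_force"],s["grip_width"])
E
```

```text
pics
scene 495.4462175450172 278.6216352378435 215.17883384200005 [[0.514, 0.858, -0.002, -0.304], [0.627, -0.378, -0.681, -0.282], [-0.585, 0.349, -0.732, 1.884], [0.0, 0.0, 0.0, 1.0]]
top 452.6851085684845 286.45113967330855 213.80561293595838 [[0.028, -0.999, 0.018, 0.005], [-0.984, -0.03, -0.174, 0.579], [0.175, -0.013, -0.985, 1.263], [0.0, 0.0, 0.0, 1.0]]
0.1 [ 0.16973556 -0.52269406  0.23192337] [[0.951, 0.309, -0.0], [0.309, -0.951, 0.002], [0.0, -0.002, -1.0]] [-0.15259777 -0.28566573  0.2528018 ] 1.001368847202975
```

View pics/top0.png

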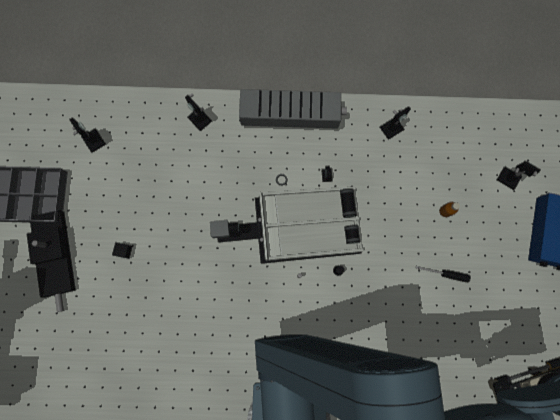

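View pics/scene0.png

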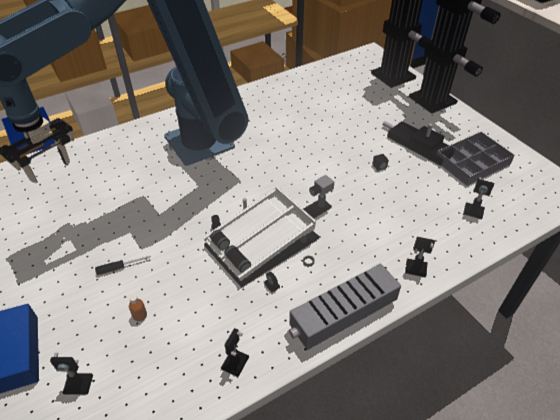

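The top view shows the gutter at about (310,225), with uphill to the left (world +y). The long tube is at (348,203) and the short one at (351,234). I'll enlarge it to measure.

```bash
python3 - <<'E'
import cv2
p=cv2.imread("pics/top0.png")[160:285,200:380]
cv2.imwrite("pics/c1.png",cv2.resize(p,None,fx=4.4,fy=4.4,interpolation=cv2.INTER_CUBIC))
E
```

```text
(no output)
```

View pics/c1.png

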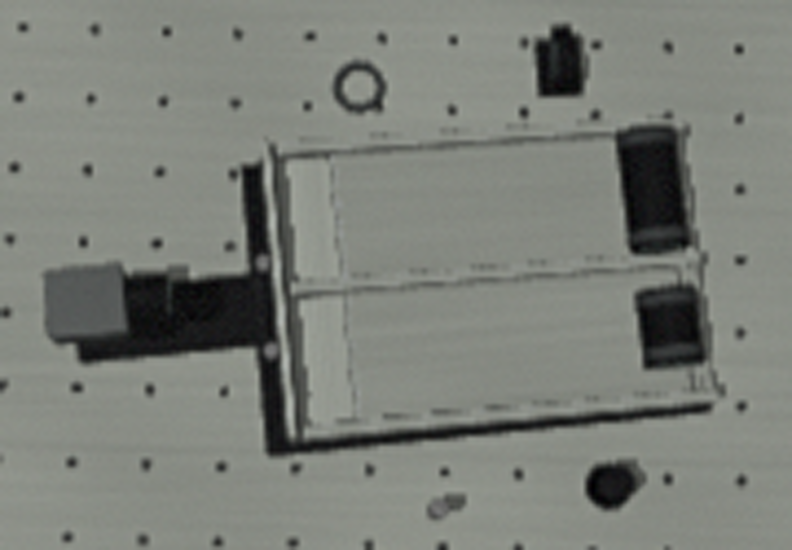

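```bash
cat > h.py <<'E'
import numpy as np
from scipy.spatial.transform import Rotation as R
def gut(v):
    x,y,yaw=v
    return R.from_euler('ZY',[yaw,-0.14]).as_matrix(),np.array([x,y,.055])
def proj(c,P):
    q=P@c["extrinsics"][:3,:3].T+c["extrinsics"][:3,3]
    return np.c_[c["fx"]*q[:,0]/q[:,2]+c["cx"],c["fy"]*q[:,1]/q[:,2]+c["cy"]]
E
python3 - <<'E'
from h import *
from workcell import calibration
from scipy.optimize import least_squares
c=calibration("top")
px=np.array([[332,157],[354,420],[688,128],[722,393],[654,190],[672,327]])/4.4+[200,160]-.4
G=np.array([[90,-88,0],[90,88,0],[-150,-96,12],[-150,96,12],[-119,-46,40],[-119,46,40]])/1e3
f=lambda v:(lambda r,t:proj(c,G@r.T+t)-px)(*gut(v))
s=least_squares(lambda v:f(v).ravel(),[.55,-.02,1.57],x_scale=[.1,.1,.1])
print(s.x,np.degrees(s.x[2]));print(np.round(f(s.x)*2.6,1),"mm approx")
np.save("g.npy",s.x)
r,t=gut(s.x)
for n,g in dict(long=[-119,-46,20],short=[-119,46,20],edge=[90,-46,0],cradle=[109,-46,11],stop=[125,0,0]).items(): print(n,np.round(r@(np.array(g)/1e3)+t,3))
# depth check on top of the long tube and floor
d=np.load("pics/top0.npy");E=np.linalg.inv(c["extrinsics"])
for u,v in [(348,203),(352,234),(315,206),(315,232)]:
    z=d[v,u];P=E@[(u-c["cx"])/c["fx"]*z,(v-c["cy"])/c["fy"]*z,z,1];print(u,v,P[:3].round(3), "gutter",(r.T@(P[:3]-t)).round(3))
E
```

```text
[ 0.55341516 -0.04089061  1.6907706 ] 96.87401927963273
[[-1.7 -1.2]
 [-0.5  1.6]
 [-2.5 -4.9]
 [-2.1  6.8]
 [ 3.7 -2.2]
 [ 2.9 -0.5]] mm approx
long [ 0.614 -0.155  0.058]
short [ 0.522 -0.166  0.058]
edge [0.588 0.053 0.068]
cradle [0.586 0.07  0.081]
stop [0.539 0.082 0.072]
348 203 [ 0.611 -0.153  0.076] gutter [-0.114 -0.044  0.038]
352 234 [ 0.521 -0.164  0.081] gutter [-0.114  0.047  0.042]
315 206 [ 0.604 -0.061  0.053] gutter [-0.026 -0.048  0.002]
315 232 [ 0.527 -0.062  0.056] gutter [-0.017  0.028  0.003]
```

The fit agrees with the heights and sizes given: tube top about 40 mm, floor about 0–3 mm. Next I'll work out the move to a pose above and downhill of the long tube, with the tool square to the slope and the closing line along the tube.

```bash
cat >> h.py <<'E'
def to(gx,gy,gz,dyaw=0):
    """shift/rotvec in tool axes to put TCP at gutter point (m), tool x uphill, z into floor"""
    from workcell import arm
    s=arm.sense(); r,t=gut(np.load("g.npy")); T=np.array(s["eef_rot"])
    D=r@np.diag([1,-1,-1])
    P=r@np.array([gx,gy,gz])+t
    print("world",P.round(3),"t",s["time_s"],"F",np.round(s["contact_force"],1))
    print("shift",(T.T@(P-s["position"])).round(4),"rot",R.from_matrix(T.T@D).as_rotvec().round(4))
E
python3 -c "
from h import *
to(-.152,-.046,.16)"
```

```text
world [ 0.62  -0.207  0.192] t 0.1 F [-0.2 -0.3  0.3]
shift [ 0.5255 -0.1613  0.0401] rot [ 0.0953  0.1158 -1.3747]
```

>>> carry_out([
  [[0.526, -0.161, 0.04, 0.095, 0.116, -1.375, 0.03], [0.526, -0.161, 0.04, 0.095, 0.116, -1.375, 0.03], [0.526, -0.161, 0.04, 0.095, 0.116, -1.375, 0.03], [0.526, -0.161, 0.04, 0.095, 0.116, -1.375, 0.03], [0.526, -0.161, 0.04, 0.095, 0.116, -1.375, 0.03], [0.526, -0.161, 0.04, 0.095, 0.116, -1.375, 0.03], [0.526, -0.161, 0.04, 0.095, 0.116, -1.375, 0.03], [0.526, -0.161, 0.04, 0.095, 0.116, -1.375, 0.03], [0.526, -0.161, 0.04, 0.095, 0.116, -1.375, 0.03], [0.526, -0.161, 0.04, 0.095, 0.116, -1.375, 0.03], [0.526, -0.161, 0.04, 0.095, 0.116, -1.375, 0.03], [0.526, -0.161, 0.04, 0.095, 0.116, -1.375, 0.03]],
])

```text
time_s: 1.3
position: [0.6238, -0.2027, 0.1908]
eef_rot: [[-0.124, 0.992, -0.017], [0.982, 0.126, 0.14], [0.141, 0.001, -0.99]]
contact_force: [0.4, 0.7, -0.9]
grip_width: 0.324
grasp_force: 0.0
```

>>> carry_out([
  [[0, 0, 0, 0, 0, 0, 0.03], [0, 0, 0, 0, 0, 0, 0.03], [0, 0, 0, 0, 0, 0, 0.03]],
])

```text
time_s: 1.6
position: [0.6194, -0.2089, 0.1928]
eef_rot: [[-0.117, 0.993, -0.016], [0.984, 0.118, 0.137], [0.138, -0.0, -0.99]]
contact_force: [-0.1, -0.3, -0.1]
grip_width: 0.324
grasp_force: 0.0
```

```bash
python3 - <<'E'
from h import *
from workcell import *
import cv2
c=calibration("wrist")
p,d=snapshot("wrist"); im=p[:,:,::-1].copy()
np.save("pics/w1.npy",d)
r,t=gut(np.load("g.npy"))
for g in [[-119,-46,40],[-119,46,40],[90,-88,0],[90,0,12],[-150,-88,12],[-150,0,12],[-150,96,12],[-150,-96,12]]:
    u=proj(c,(r@(np.array(g)/1e3)+t)[None])[0]; print(g,u.round(0))
    cv2.circle(im,tuple(int(k) for k in u.clip(-1000,1500)),3,(0,0,255),1)
cv2.imwrite("pics/w1.png",im)
import pickle;pickle.dump(c,open("w1.pkl","wb"))
to(-.152,-.046,.16)
E
```

```text
[-119, -46, 40] [281. 167.]
[-119, 46, 40] [178. 167.]
[90, -88, 0] [332. -95.]
[90, 0, 12] [ 221. -105.]
[-150, -88, 12] [322. 193.]
[-150, 0, 12] [235. 193.]
[-150, 96, 12] [140. 193.]
[-150, -96, 12] [330. 193.]
world [ 0.62  -0.207  0.192] t 1.65 F [-0.1  0.7 -0.3]
shift [0.0018 0.0006 0.001 ] rot [ 0.0005  0.0019 -0.0017]
```

View pics/w1.png

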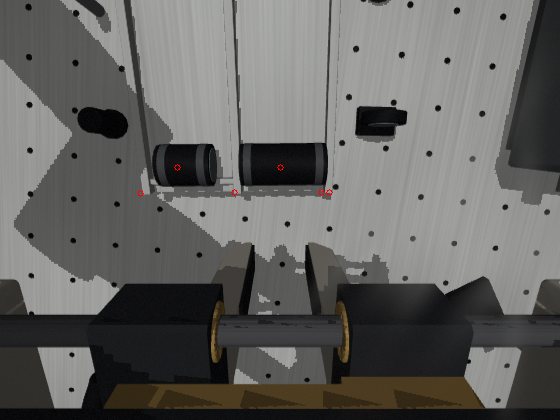

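The wrist view shows the long tube spanning (242–328, 143–185) and level in the image. The fit is about 3 mm off. I'll refine it with depth.

```bash
python3 - <<'E'
from h import *
import pickle
c=pickle.load(open("w1.pkl","rb"));d=np.load("pics/w1.npy");r,t=gut(np.load("g.npy"))
v,u=np.mgrid[0:420,0:560];E=np.linalg.inv(c["extrinsics"])
P=np.stack([(u-c["cx"])/c["fx"]*d,(v-c["cy"])/c["fy"]*d,d,np.ones_like(d)],-1)@E.T
G=((P[...,:3]-t)@r)*1e3
for n,(a,b) in dict(long=(244,327),short=(156,215)).items():
    g=G[140:188,a:b]
    # ridge per column: fit circle centre with fixed radius 20 
    from scipy.optimize import least_squares
    m=(g[...,2]>22)&(g[...,2]<50); q=g[m]
    print(n,m.sum(),"y range",np.percentile(q[:,1],[.5,99.5]).round(1),"top z",np.percentile(q[:,2],99).round(1))
    f=lambda k:np.hypot(q[:,0]-k[0]-k[1]*(q[:,1]+46),q[:,2]-k[2]-k[3]*(q[:,1]+46))-20
    s=least_squares(f,[-119,0,20,0],loss="soft_l1");print("x,dx/dy,z,dz/dy",s.x.round(3),"rms",np.std(f(s.x)).round(2))
fl=G[20:120,250:320].reshape(-1,3);A=np.c_[fl[:,:2],np.ones(len(fl))];print("floor plane",np.linalg.lstsq(A,fl[:,2],rcond=None)[0].round(4),fl.mean(0).round(1))
E
```

```text
long 3452 y range [-87. -13.] top z 41.3
x,dx/dy,z,dz/dy [-1.19467e+02 -7.00000e-03  2.02500e+01  1.00000e-03] rms 0.61
short 2366 y range [18.2 67.4] top z 41.6
x,dx/dy,z,dz/dy [-1.19414e+02 -9.00000e-03  1.91510e+01  1.40000e-02] rms 1.92
floor plane [-0.0711  0.0173  0.0312] [-34.6 -49.8   1.6]
```

```bash
python3 - <<'E'
from h import *
import pickle
r,t=gut(np.load("g.npy"))
from workcell import calibration
for n,c,f in(("w",pickle.load(open("w1.pkl","rb")),"w1"),("top",calibration("top"),"top0")):
    d=np.load(f"pics/{f}.npy");v,u=np.mgrid[0:420,0:560];E=np.linalg.inv(c["extrinsics"])
    P=np.stack([(u-c["cx"])/c["fx"]*d,(v-c["cy"])/c["fy"]*d,d,np.ones_like(d)],-1)@E.T
    G=((P[...,:3]-t)@r)*1e3; G=G[(d>0)]
    for x in range(-170,160,10):
        q=G[(abs(G[:,0]-x)<4)&(abs(G[:,1]+48)<25)&(G[:,2]>-30)&(G[:,2]<60)]
        if len(q):print(n,x,len(q),np.percentile(q[:,2],[10,50,90]).round(1))
E
```

```text
w -170 19 [-30.  -29.8 -29.1]
w -150 193 [-0.4  0.4  1.3]
w -140 87 [23.8 29.6 31.6]
w -130 422 [34.2 37.1 38.9]
w -120 490 [39.2 40.  40.9]
w -110 549 [35.1 37.7 39.2]
w -100 627 [-0.2 23.7 31.7]
w -90 398 [-0.5  0.4  1.3]
w -80 413 [-0.5  0.5  1.4]
w -70 467 [-0.4  0.5  1.5]
w -60 466 [-0.6  0.4  1.3]
w -50 465 [-0.5  0.4  1.4]
w -40 491 [-0.5  0.5  1.5]
w -30 486 [-0.6  0.4  1.4]
w -20 514 [-0.6  0.3  1.3]
w -10 523 [-0.7  0.4  1.5]
w 0 555 [-0.6  0.4  1.5]
w 10 571 [-0.6  0.5  1.5]
w 20 506 [-0.7  0.4  1.4]
top -170 12 [-29.2 -28.3 -26.7]
top -160 2 [-29.1 -29.  -28.8]
top -150 18 [-3.  -0.1  3.3]
top -140 4 [28.3 29.7 30.4]
top -130 34 [34.  37.  40.5]
top -120 46 [36.4 39.4 42.7]
top -110 52 [32.  36.3 39.7]
top -100 85 [-1.9 18.3 30.9]
top -90 48 [-3.2 -0.3  2.7]
top -80 48 [-3.1 -0.1  2.4]
top -70 42 [-2.3  0.5  3.8]
top -60 42 [-3.3 -0.   2.6]
top -50 48 [-3.2  0.3  3.3]
top -40 39 [-2.6  0.2  2.3]
top -30 44 [-3.8 -1.1  3.4]
top -20 45 [-2.7 -1.   3.3]
top -10 45 [-2.4  0.1  2.7]
top 0 47 [-2.8 -0.2  3.5]
top 10 45 [-2.9  0.5  3.4]
top 20 45 [-2.8  0.4  3.6]
top 30 47 [-3.9 -0.2  3. ]
top 40 45 [-3.4 -1.1  2.3]
top 50 46 [-2.4  0.4  2.8]
top 60 44 [-3.  -0.1  3.2]
top 70 50 [-3.5  0.2  4. ]
top 80 45 [-2.5  0.2  2.6]
top 90 53 [-7.6 -3.   2.2]
top 100 45 [-10.5  -6.2  -2.7]
top 110 49 [-13.8 -10.   -6.7]
top 120 45 [-14.6 -11.5  -7.7]
top 130 32 [ 8.1 17.3 20.9]
top 140 2 [20.6 21.7 22.7]
```

```bash
python3 - <<'E'
from h import *
g=np.load("g.npy");r,t=gut(g)
P=r@[-.1195,-.050,.020]+t
n=g.copy();n[2]+=.007;r,_=gut(n)
n[:2]=(P-r@[-.119,-.046,.020])[:2];np.save("g.npy",n);print(n)
to(-.152,-.046,.026)
E
```

```text
[ 0.55664736 -0.04132696  1.6977706 ]
world [ 0.622 -0.188  0.06 ] t 1.65 F [-0.1  0.7 -0.3]
shift [0.0016 0.0048 0.135 ] rot [ 0.0015  0.0019 -0.0086]
```

>>> carry_out([
  [[0.001, 0.005, 0.02, 0.001, 0.002, -0.009, 0.03], [0.001, 0.005, 0.045, 0.001, 0.002, -0.009, 0.03], [0.001, 0.005, 0.07, 0.001, 0.002, -0.009, 0.03], [0.001, 0.005, 0.09, 0.001, 0.002, -0.009, 0.03], [0.001, 0.005, 0.105, 0.001, 0.002, -0.009, 0.03], [0.001, 0.005, 0.118, 0.001, 0.002, -0.009, 0.03], [0.001, 0.005, 0.128, 0.001, 0.002, -0.009, 0.03], [0.001, 0.005, 0.135, 0.001, 0.002, -0.009, 0.03], [0.001, 0.005, 0.135, 0.001, 0.002, -0.009, 0.03], [0.001, 0.005, 0.135, 0.001, 0.002, -0.009, 0.03]],
])

```text
time_s: 2.65
position: [0.6234, -0.1878, 0.0596]
eef_rot: [[-0.128, 0.992, -0.017], [0.982, 0.129, 0.138], [0.139, 0.001, -0.99]]
contact_force: [0.7, -0.3, -0.2]
grip_width: 0.323
grasp_force: 0.0
```

```bash
python3 - <<'E'
from h import *
to(-.152,-.046,.026)
from workcell import *
import cv2
p,d=snapshot("wrist"); cv2.imwrite("pics/w2.png",p[:,:,::-1])
E
```

```text
world [ 0.622 -0.188  0.06 ] t 2.65 F [ 0.7 -0.3 -0.2]
shift [-0.0004 -0.0016 -0.    ] rot [0.0009 0.0001 0.0025]
```

View pics/w2.png

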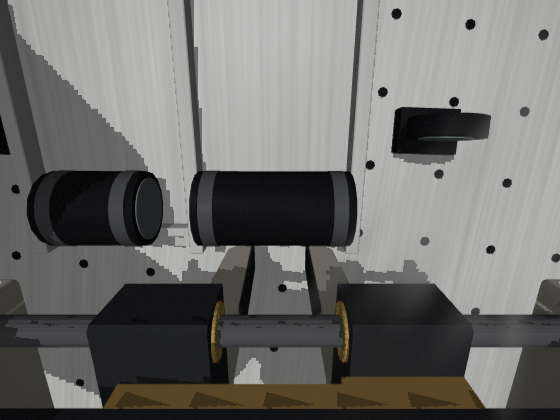

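The fingertips sit centred and square behind the long tube, which spans (191–356, 170–245). Starting a gentle push.

>>> carry_out([
  [[0.002, 0, 0, 0, 0, 0, 0.03], [0.004, 0, 0, 0, 0, 0, 0.03], [0.006, 0, 0, 0, 0, 0, 0.03], [0.009, 0, 0, 0, 0, 0, 0.03], [0.012, 0, 0, 0, 0, 0, 0.03], [0.016, 0, 0, 0, 0, 0, 0.03], [0.02, 0, 0, 0, 0, 0, 0.03], [0.024, 0, 0, 0, 0, 0, 0.03], [0.028, 0, 0, 0, 0, 0, 0.03], [0.032, 0, 0, 0, 0, 0, 0.03], [0.036, 0, 0, 0, 0, 0, 0.03], [0.04, 0, 0, 0, 0, 0, 0.03]],
])

```text
time_s: 3.9
position: [0.6179, -0.1479, 0.0647]
eef_rot: [[-0.128, 0.992, -0.017], [0.982, 0.129, 0.139], [0.14, 0.001, -0.99]]
contact_force: [0.0, -0.6, -0.6]
grip_width: 0.324
grasp_force: 0.3
```

```bash
python3 - <<'E'
from h import *
to(-.112,-.046,.026)
from workcell import *
import cv2
p,d=snapshot("wrist"); cv2.imwrite("pics/w3.png",p[:,:,::-1])
E
```

```text
world [ 0.617 -0.149  0.065] t 3.9 F [ 0.  -0.6 -0.6]
shift [-0.0009 -0.0013 -0.0005] rot [ 0.0003 -0.0004  0.0025]
```

View pics/w3.png

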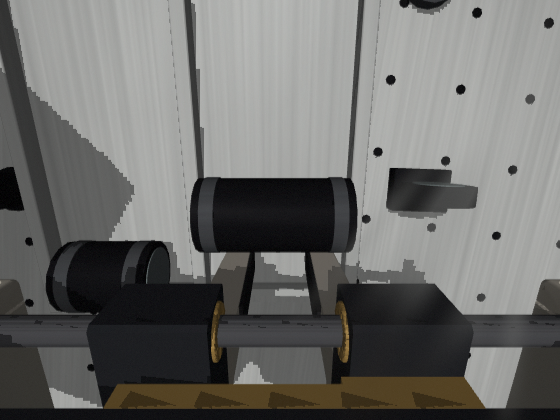

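The tube is rolling up square against both fingertips: it spans (191–356, 178–251). The short tube is still at the foot.

>>> carry_out([
  [[0.004, 0, 0, 0, 0, 0, 0.03], [0.008, 0, 0, 0, 0, 0, 0.03], [0.012, 0, 0, 0, 0, 0, 0.03], [0.016, 0, 0, 0, 0, 0, 0.03], [0.02, 0, 0, 0, 0, 0, 0.03], [0.024, 0, 0, 0, 0, 0, 0.03], [0.028, 0, 0, 0, 0, 0, 0.03], [0.032, 0, 0, 0, 0, 0, 0.03], [0.036, 0, 0, 0, 0, 0, 0.03], [0.04, 0, 0, 0, 0, 0, 0.03], [0.044, 0, 0, 0, 0, 0, 0.03], [0.048, 0, 0, 0, 0, 0, 0.03]],
])

```text
time_s: 5.15
position: [0.6118, -0.1008, 0.0714]
eef_rot: [[-0.128, 0.992, -0.017], [0.982, 0.129, 0.139], [0.14, 0.001, -0.99]]
contact_force: [0.1, -0.7, -0.8]
grip_width: 0.326
grasp_force: 0.3
```

>>> carry_out([
  [[0.004, 0, 0, 0, 0, 0, 0.03], [0.008, 0, 0, 0, 0, 0, 0.03], [0.012, 0, 0, 0, 0, 0, 0.03], [0.016, 0, 0, 0, 0, 0, 0.03], [0.02, 0, 0, 0, 0, 0, 0.03], [0.024, 0, 0, 0, 0, 0, 0.03], [0.028, 0, 0, 0, 0, 0, 0.03], [0.032, 0, 0, 0, 0, 0, 0.03], [0.036, 0, 0, 0, 0, 0, 0.03], [0.04, 0, 0, 0, 0, 0, 0.03], [0.044, 0, 0, 0, 0, 0, 0.03], [0.048, 0, 0, 0, 0, 0, 0.03]],
])

```text
time_s: 6.35
position: [0.6057, -0.0537, 0.0782]
eef_rot: [[-0.128, 0.992, -0.017], [0.982, 0.129, 0.139], [0.14, 0.001, -0.99]]
contact_force: [0.1, -0.7, 0.4]
grip_width: 0.323
grasp_force: 0.3
```

>>> carry_out([
  [[0.004, 0, 0, 0, 0, 0, 0.03], [0.008, 0, 0, 0, 0, 0, 0.03], [0.012, 0, 0, 0, 0, 0, 0.03], [0.016, 0, 0, 0, 0, 0, 0.03], [0.02, 0, 0, 0, 0, 0, 0.03], [0.024, 0, 0, 0, 0, 0, 0.03], [0.028, 0, 0, 0, 0, 0, 0.03], [0.032, 0, 0, 0, 0, 0, 0.03], [0.036, 0, 0, 0, 0, 0, 0.03], [0.04, 0, 0, 0, 0, 0, 0.03], [0.044, 0, 0, 0, 0, 0, 0.03], [0.048, 0, 0, 0, 0, 0, 0.03]],
])

```text
time_s: 7.55
position: [0.5995, -0.0066, 0.0849]
eef_rot: [[-0.128, 0.992, -0.017], [0.982, 0.129, 0.139], [0.14, 0.001, -0.99]]
contact_force: [-0.6, -0.5, 0.2]
grip_width: 0.321
grasp_force: 0.3
```

```bash
python3 - <<'E'
from h import *
to(.032,-.046,.026)
from workcell import *
import cv2
p,d=snapshot("wrist"); cv2.imwrite("pics/w4.png",p[:,:,::-1])
E
```

```text
world [ 0.599 -0.008  0.085] t 7.55 F [-0.6 -0.5  0.2]
shift [-0.0009 -0.0009 -0.0005] rot [ 0.0003 -0.0004  0.0025]
```

View pics/w4.png

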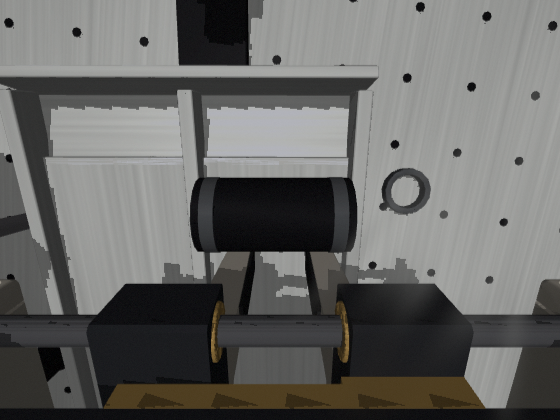

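The tube is square at (191–356, 178–251), with the edge ahead at row 160 and the stop at row 75. Now for the slow last stretch.

>>> carry_out([
  [[0.003, 0, 0, 0, 0, 0, 0.03], [0.006, 0, 0, 0, 0, 0, 0.03], [0.009, 0, 0, 0, 0, 0, 0.03], [0.012, 0, 0, 0, 0, 0, 0.03], [0.015, 0, 0, 0, 0, 0, 0.03], [0.018, 0, 0, 0, 0, 0, 0.03], [0.02, 0, 0, 0, 0, 0, 0.03], [0.022, 0, 0, 0, 0, 0, 0.03], [0.024, 0, 0, 0, 0, 0, 0.03], [0.026, 0, 0, 0, 0, 0, 0.03], [0.028, 0, 0, 0, 0, 0, 0.03], [0.03, 0, 0, 0, 0, 0, 0.03]],
])

```text
time_s: 8.8
position: [0.5957, 0.0228, 0.089]
eef_rot: [[-0.128, 0.992, -0.018], [0.982, 0.129, 0.139], [0.14, 0.001, -0.99]]
contact_force: [-0.9, -0.2, 0.3]
grip_width: 0.323
grasp_force: 0.1
```

>>> carry_out([
  [[0.001, 0, 0, 0, 0, 0, 0.03], [0.002, 0, 0, 0, 0, 0, 0.03], [0.003, 0, 0, 0, 0, 0, 0.03], [0.004, 0, 0, 0, 0, 0, 0.03], [0.005, 0, 0, 0, 0, 0, 0.03], [0.006, 0, 0, 0, 0, 0, 0.03], [0.007, 0, 0, 0, 0, 0, 0.03], [0.008, 0, 0, 0, 0, 0, 0.03], [0.009, 0, 0, 0, 0, 0, 0.03], [0.01, 0, 0, 0, 0, 0, 0.03], [0.011, 0, 0, 0, 0, 0, 0.03], [0.012, 0, 0, 0, 0, 0, 0.03]],
])

```text
time_s: 10.0
position: [0.5942, 0.0344, 0.0907]
eef_rot: [[-0.128, 0.992, -0.017], [0.982, 0.129, 0.139], [0.14, 0.001, -0.99]]
contact_force: [-0.2, -0.7, 0.1]
grip_width: 0.321
grasp_force: 0.0
```

```bash
python3 - <<'E'
from h import *
to(.074,-.046,.026)
from workcell import *
import cv2
p,d=snapshot("wrist"); cv2.imwrite("pics/w5.png",p[:,:,::-1])
E
```

```text
world [0.593 0.034 0.091] t 10.0 F [-0.2 -0.7  0.1]
shift [-0.0007 -0.0008 -0.0005] rot [ 0.0003 -0.0004  0.0025]
```

View pics/w5.png

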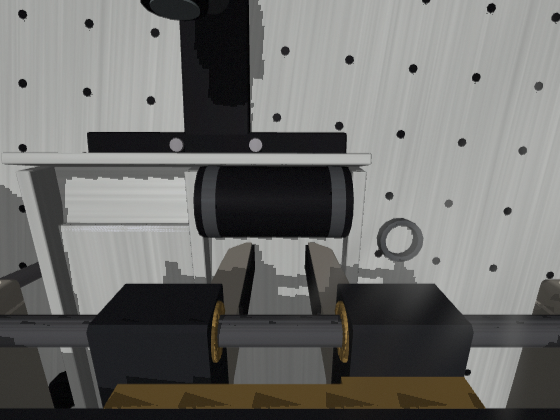

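The tube has dropped into the cradle against the stop, square, spanning (196–352, 166–237), and the fingers are clear of it. Backing away.

>>> carry_out([
  [[-0.005, 0, 0, 0, 0, 0, 0.03], [-0.015, 0, 0, 0, 0, 0, 0.03], [-0.025, 0, -0.005, 0, 0, 0, 0.03], [-0.03, 0, -0.02, 0, 0, 0, 0.03], [-0.03, 0, -0.04, 0, 0, 0, 0.03], [-0.03, 0, -0.06, 0, 0, 0, 0.03], [-0.03, 0, -0.085, 0, 0, 0, 0.03], [-0.03, 0, -0.11, 0, 0, 0, 0.03], [-0.03, 0, -0.13, 0, 0, 0, 0.03], [-0.03, 0, -0.14, 0, 0, 0, 0.03], [-0.03, 0, -0.14, 0, 0, 0, 0.03], [-0.03, 0, -0.14, 0, 0, 0, 0.03]],
])

```text
time_s: 11.25
position: [0.6001, -0.0148, 0.2243]
eef_rot: [[-0.127, 0.992, -0.018], [0.982, 0.129, 0.139], [0.14, -0.0, -0.99]]
contact_force: [0.3, 0.4, -0.2]
grip_width: 0.32
grasp_force: 0.0
```

```bash
python3 - <<'E'
from h import *
to(.044,-.046,.166)
from workcell import *
import cv2
p,d=snapshot("wrist"); q,_=snapshot("scene")
a=cv2.resize(q[180:300,180:340],(560,420)) 
cv2.imwrite("pics/w6.png",cv2.resize(np.hstack([p,a]),(800,300))[:,:,::-1])
E
```

```text
world [ 0.6   -0.015  0.226] t 11.25 F [ 0.3  0.4 -0.2]
shift [-0.0002 -0.0005 -0.0012] rot [-0.0006 -0.0008  0.0019]
```

View pics/w6.png

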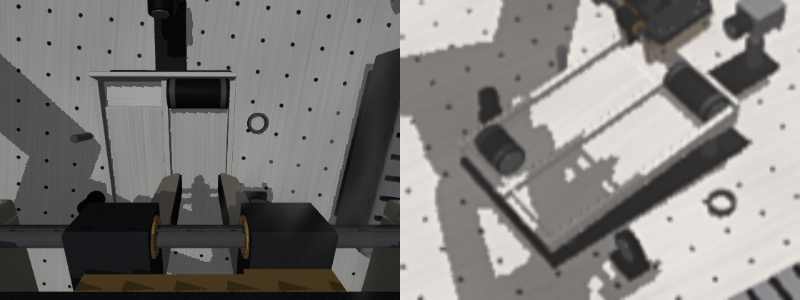

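The long tube rests square in the cradle (left picture, 168–230, 78–108). The short tube is still at the foot, the loose things near the gutter are in place, and the arm is clear.

```bash
python3 -c "
from workcell import order
print(order.hand_in())"
```

```text
the job is handed in; nothing more can be done
None
```

I pushed the long tube up its lane and over the edge; it rests in the cradle square against the end stop, the short tube is still at the foot, and I handed the job in at about 11 s of the 43 s allowed.

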